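# Rack the display plaques by height

## Task

Take the two plaques off their display stands and stand them on edge in the black slotted rack, sorted by height: the tall one in the slot next to the rack's end board, the medium one in the slot beside it, both fully down in their slots. The plaques are brittle, so lower them in gently without dropping or forcing them, and leave everything else where it is.

Things in the scene. Friction and masses are not known exactly. Their poses are not given: they have to be found in the camera images.
- tall_plaque: The tall white plaque with thin brass lines, 9 mm thick, 75 mm wide, 120 mm high, 100 g. Origin: middle of its bottom edge; x through its thickness, y along its width, z to its top edge. Starts leaning on a stand, top 0.4 rad back towards the robot; the stand's back plate covers only the lowest 45 mm of its back, above that both faces are free.
- medium_plaque: The medium white plaque with thin brass lines, 9 mm thick, 75 mm wide, 95 mm high, 80 g. Origin: middle of its bottom edge; x through its thickness, y along its width, z to its top edge. It starts leaning on the other stand in the same way.
- stand_a: Dark steel display stand (fixed) carrying the tall plaque: foot 85 x 70 mm, back plate 64 mm wide and 45 mm up the slope, ledge 30 mm above the counter with a 7 mm lip in front (+x). Origin under the foot's centre. Stands a and b swap places at random.
- stand_b: Same kind of stand, carrying the medium plaque.
- rack: Black slotted rack (fixed), 215 (x) x 96 mm; side walls 30 mm high; four slots along y at x = -75, -25, 25, 75 mm, each 13 mm wide, 84 mm long, floor 8 mm above the counter, walls 32 mm above that floor, then flared lips 6 mm higher, 30 mm across. End board 65 mm high at its -x end (towards the robot), 26 mm from the first slot's centre. Origin under its centre.
- slot_tall (a point): Centre of the floor of the first slot, next to the end board: for the tall plaque. Axes as the rack.
- slot_medium (a point): Centre of the floor of the second slot, 50 mm further from the end board: for the medium plaque. Axes as the rack.
- low_plaque_1: A low plaque, same look, 9 x 75 x 60 mm high, already standing in the third slot. Bystander.
- low_plaque_2: A low plaque, 9 x 75 x 60 mm high, already standing in the fourth slot. Bystander.
- chip_stack: Stack of nine yellow tournament chips, 39 mm across, 31 mm high; origin under its centre. Bystander.
- key_fob: Chrome key fob lying flat, 76 x 30 x 10 mm, long along its x. Bystander.
- lammer: Plain plastic dealer lammer, a flat disc 60 mm across, 10 mm thick; origin under its centre. Bystander.
- mug: White mug, 80 mm across, 90 mm high, handle at its +y; origin under its centre. Bystander.
- card_box: Cardboard card-deck box lying flat, 92 x 66 x 20 mm; origin under its centre. Bystander.
Things that resemble listed ones, but are neither listed nor needed, are in the scene too. What is shaped like the tall_plaque but orange is not meant.

How it is judged:
By the outcome, as a careful person would: the job done as asked, in the order asked, and still so for the second after the job is handed in, with the robot touching nothing.
It also fails if it takes over 70 s, if anything falls off the work surface, if the arm or the gripper's body presses on something with over 40 N, if the wrist force passes 120 N, or if a joint passes its speed limit or range.

## Robot

A 6-joint arm with a two-finger parallel gripper is mounted at the origin on the work surface. World frame = base frame: x ahead of the robot, y to its left, z up, the work surface at z = 0. Lengths are in m, angles in rad, forces in N, time in s.
With the tool pointing down it reaches from about 0.35 to 0.775 m from the base axis. Payload 5.5 kg.
Tool frame: the origin (TCP) lies between the finger pads; the fingertips stand 19 mm ahead of it and the grasp point (between the pads) is the TCP; z points along the fingers, y is the line along which they close (so a half turn about z gives the same grasp; the last joint's range is limited). The gripper opens to 85 mm and grips with 20 to 120 N. Pads are 22 mm wide; open, the fingers measure 114 mm over their backs; the gripper's body (76 mm by 85 mm) begins 54 mm behind the grasp point. The pads swing forward as they close: fully open they stand 13 mm farther back than shut.
Start: joints at [-1.292, 0.313, 0.046, 1.304, 0, 1.431], TCP at [0.234, -0.525, 0.25] pointing down, gripper open.
Joint ranges: [-2.76, 2.76], [-0.86, 1.69], [-1.03, 1.26], [-2.2, 2.34], [-1.47, 1.5], [-3.14, 3.14]. Speed limits (rad/s): [2.57, 2.57, 3.14, 3.14, 3.14, 3.14].

## Interface

Orientations are given as a unit quaternion [w, x, y, z].
In Python, from workcell import env gives the robot as it stands.
- The arm moves only by the shell command python3 -m pendant 'ROWS' [FORCE]. ROWS is JSON, a list of rows, each an object with "travel": the shift along the tool's x, y, z scaled (see below), a list of three; "rot": the turn, a rotation vector about the tool's x, y, z scaled (see below), a list of three; "fingers": the opening, from -1 (shut) to 1 (fully open). In form: [{"travel": [dx, dy, dz], "rot": [wx, wy, wz], "fingers": fingers}, ...]. A call has 1 to 10 rows; each row is the pose to reach, as a shift and turn from the pose commanded when the call began, along the tool's axes at that moment; what a row does not reach only later rows make up. The controller multiplies each number of a shift by 0.12 m and each number of a turn by 60 degrees. A row lasts 1/10 s, in which the tool goes at most 50 mm and 8.59 degrees, less where a joint would pass 70% of its speed; a pose out of reach is approached as far as the arm can. A call with a number of a shift or a turn outside -1 to 1 is refused whole. A call with a gripper value outside its range is refused whole. The fingers move at their own pace and stop on an object; FORCE is the grip in N (left out, the last holds). Time passes only in rows, so rows that repeat a pose let the fingers close. It gives the time, the measured TCP pose, the force, the opening and the grip force at its end, in the units of the state.
- env.get_state(): the state, without advancing time (a new reading comes with each control period).
- env.read_camera(name): name is "side" or "top" or "wrist"; returns (picture, depth): 480x640x3 uint8, blue, green, red; 480x640 float32, m along the optical axis (not along the pixel's ray), 0 where there is no reading.
- env.camera_model(name): a dict with "fovy" (degrees; the focal length in pixels is half the picture's height over the tangent of half this angle, whatever the lens; pixels are square), "cx", "cy" (the principal point, pixels), "rvec" (rotation vector, rad) and "tvec" (3), from world to camera coordinates, as OpenCV has them; the wrist camera has in their place "T_tool_cam" (4x4, takes a point from camera to tool coordinates, whose origin is the TCP and whose axes are the flange's). Camera axes: x right, y down, z forward; pixel columns grow to the right and rows downward; lengths in m; the calibration is good to about 2 mm. A picture is of the moment at which its call begins: read the wrist's pose just before it. camera_model takes no time and is no camera call.
- env.hand_in(): hands the job in; it is judged then, once.
Trained networks look in the newest picture that a camera, given by its name, has taken for a name from the list of things; names that differ only in an ending like _2 or _b are one class to them, and where a whole thing is asked for, a point or a joint stands for the part that bears it (a point fixed in the world has none). Each returns a list of dicts, best first, with "conf" (0 to 1); they miss things now and then, are a little off and sometimes report something else, mostly with a low value. They report only what shows in the picture. A call takes as long as a camera call. They do not tell look-alikes from the thing itself.
- env.outline_of(camera, target): "mask" (480x640 bool, what is visible of it) and "xy" ([column, row] in pixels, amid what is visible of it).
The state is a dict: "clock": time; "joint_pos": joint angles; "qvel": joint speeds; "tau": joint torques, N m; "tcp_pos": TCP position; "orientation": TCP orientation; "wrist_force": force on the tool from outside, world axes, zero at the start; "ft_torque": the same for the moment, N m; "finger_gap": finger opening in m; "grip_force": force on a finger pad.
Only numpy, scipy, OpenCV 4.12 (cv2) and the standard library are available. Lean on these libraries where they do the work, as an engineer would, in place of code of your own. Each camera call takes 0.05 s, during which the arm holds its last target. There are 200 camera calls.

## Working session

There is one attempt and no reset: what is moved stays moved. The work goes in short steps, Python scripts to look and compute and a shell command to move; the robot and the scene stay as the last step left them, time stands still between calls to the robot, and variables do not carry over. Pictures are saved under pics/ and viewed, at most 10 in all, crops included, and the job is handed in when it is done.

```bash
ls; mkdir -p pics; cat > h.py <<'E'
import numpy as np, cv2
from workcell import env
from scipy.spatial.transform import Rotation as R
def cam(name,st=None):
    m=env.camera_model(name); f=240/np.tan(np.radians(m["fovy"])/2)
    if "rvec" in m:
        Rw=cv2.Rodrigues(np.array(m["rvec"],float))[0]; t=np.array(m["tvec"],float).ravel()
        return f,m["cx"],m["cy"],Rw.T,-Rw.T@t
    T=np.array(m["T_tool_cam"]); q=st["orientation"]; Rt=R.from_quat([q[1],q[2],q[3],q[0]]).as_matrix()
    return f,m["cx"],m["cy"],Rt@T[:3,:3],Rt@T[:3,3]+np.array(st["tcp_pos"])
def cloud(name,depth,st=None):
    f,cx,cy,Rc,c=cam(name,st)
    v,u=np.mgrid[0:480,0:640]
    P=np.stack([(u-cx)/f*depth,(v-cy)/f*depth,depth],-1)
    W=P@Rc.T+c; W[depth<=0]=np.nan
    return W
def tool(st=None):
    st=st or env.get_state(); q=st["orientation"]
    return np.array(st["tcp_pos"]),R.from_quat([q[1],q[2],q[3],q[0]])
E
python3 - <<'E'
from h import *
st=env.get_state(); print(st)
for n in("top","side"):
    p,d=env.read_camera(n); cv2.imwrite(f"pics/{n}0.png",p); np.savez(f"{n}0.npz",p=p,d=d); print(n,env.camera_model(n))
    W=cloud(n,d)
    for t in["tall_plaque","medium_plaque","stand_a","rack","low_plaque_1","chip_stack","key_fob","mug","card_box","lammer"]:
        for o in env.outline_of(n,t):
            w=W[o["mask"]]; print(t,round(o["conf"],2),np.round(o["xy"]),np.round(np.nanmedian(w,0),3),np.round(np.nanpercentile(w,2,0),3),np.round(np.nanpercentile(w,98,0),3))
E
```

```text
pics
{'clock': 0.0, 'joint_pos': array([-1.29161869e+00,  3.13991171e-01,  4.49942378e-02,  1.30359596e+00,
       -1.65817221e-05,  1.43117639e+00]), 'qvel': array([-0.00133838, -0.00024347, -0.0005479 , -0.00099262, -0.00046365,
       -0.00062551]), 'tau': array([-5.64407728e-04, -4.80627716e+01,  2.98533654e+01,  1.92578364e-02,
       -1.50359106e-04,  4.77787111e-06]), 'tcp_pos': array([ 0.23367681, -0.5248633 ,  0.24942033]), 'orientation': array([-8.95520221e-04,  9.78155671e-01,  2.07871780e-01, -7.09010702e-05]), 'wrist_force': array([ 0.28674729, -0.02428805,  1.04189003]), 'ft_torque': array([0.0115289 , 0.02668238, 0.01006518]), 'grip_force': 0.0, 'finger_gap': 0.08504648897955334}
top {'fovy': 48.411922407222704, 'cx': 323.8570622382714, 'cy': 236.18898502708075, 'rvec': array([ 2.16279143, -2.14719642,  0.12113501]), 'tvec': array([0.01043027, 0.56292721, 1.18690667])}
tall_plaque 0.96 [265. 313.] [0.385 0.149 0.009] [0.333 0.089 0.003] [0.435 0.207 0.015]
tall_plaque 0.94 [186. 228.] [0.568 0.311 0.103] [0.542 0.275 0.036] [0.6   0.351 0.144]
tall_plaque 0.89 [111. 30
[... 2018 characters left out ...]
044 0.008] [0.543 0.021 0.002] [0.621 0.088 0.053]
rack 0.87 [392. 335.] [ 0.566 -0.291  0.029] [ 0.486 -0.331  0.001] [ 0.695 -0.226  0.065]
rack 0.72 [432. 308.] [ 0.668 -0.268  0.059] [ 0.662 -0.301  0.037] [ 0.678 -0.228  0.071]
low_plaque_1 0.87 [431. 308.] [ 0.668 -0.267  0.059] [ 0.662 -0.301  0.037] [ 0.678 -0.228  0.071]
low_plaque_1 0.6 [412. 318.] [ 0.619 -0.274  0.059] [ 0.613 -0.308  0.036] [ 0.629 -0.235  0.071]
chip_stack 0.64 [358. 183.] [0.716 0.195 0.028] [0.701 0.184 0.005] [0.737 0.22  0.035]
mug 0.71 [397. 415.] [ 0.501 -0.45   0.051] [ 0.456 -0.513  0.003] [ 0.532 -0.409  0.092]
lammer 0.86 [372. 246.] [ 0.656 -0.031  0.011] [ 0.63  -0.055  0.002] [ 0.684 -0.002  0.015]
```

View pics/top0.png

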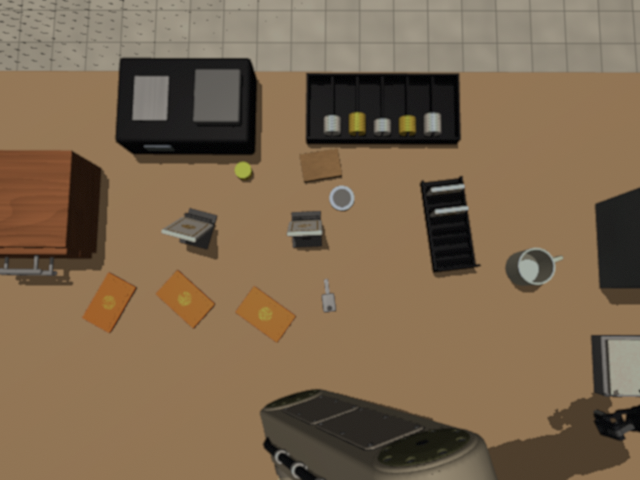

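View pics/side0.png

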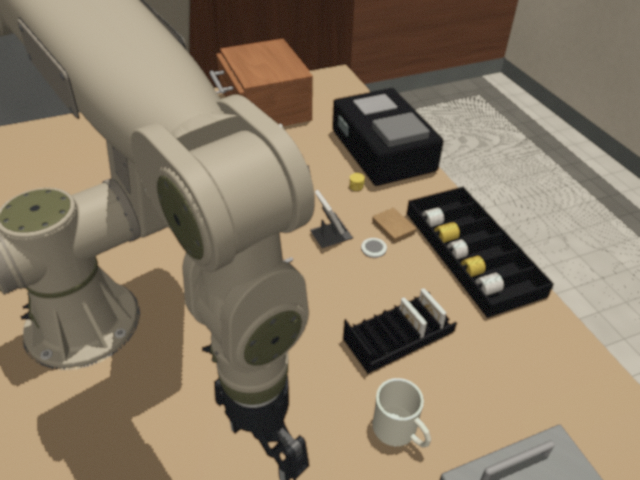

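The two white plaques are the targets: the tall one at top (188,228) and the medium one at top (305,226), both leaning on stands. The possible confusions are the orange look-alikes lying flat at (109,302), (185,299) and (265,313), and the white low plaques in the rack at (446,189) and (451,210). The rack is at (446,228) with its end board at the bottom, at about (455,268).

Next I'll fit the geometry and take one close crop.

```bash
cat > m.py <<'E'
from h import *
z=np.load("top0.npz"); p,d=z["p"],z["d"]; W=cloud("top",d)
c=np.hstack([cv2.resize(p[190:260,150:340],None,fx=4,fy=6)[:, :760]]); 
a=cv2.resize(p[195:260,155:220],(390,390),interpolation=3); b=cv2.resize(p[195:260,275:340],(390,390),interpolation=3)
cv2.imwrite("pics/crop.png",np.hstack([a,b]))
def plane(P):
    for _ in range(6):
        c=np.median(P,0) if _==0 else P.mean(0); n=np.linalg.svd(P-c)[2][2]; r=(P-c)@n; P=P[abs(r)<max(2.5*np.median(abs(r)),.0015)]
    return c,n*np.sign(n[2]),P,r.std()
env.read_camera("top")
for t,y in(("tall_plaque",.31),("medium_plaque",.056)):
    for o in env.outline_of("top",t):
        w=W[o["mask"]&(W[...,2]>.045)]; 
        if len(w)<50 or abs(np.median(w[:,1])-y)>.05: continue
        c,n,P,s=plane(w); th=np.arctan2(n[1],n[0])
        ey=np.array([-np.sin(th),np.cos(th),0]); ez=np.cross(n,ey); 
        # ez up along plaque
        ez*=np.sign(ez[2]); u=(P-c)@ey; v=(P-c)@ez
        print(t,len(w),len(P),"c",c.round(4),"n",n.round(3),"yaw",th.round(3),"tilt",np.arcsin(n[2]).round(3),"std",s.round(4))
        print(" width",np.percentile(u,[0,1,99,100]).round(4),"h",np.percentile(v,[0,1,99,100]).round(4),"topmid",(c+ez*np.percentile(v,99.5)+ey*(np.percentile(u,1)+np.percentile(u,99))/2).round(4))
for n in("top","side"):
    z=np.load(n+"0.npz"); Wn=cloud(n,z["d"]); env.read_camera(n) 
    Q=Wn.reshape(-1,3); Q=Q[~np.isnan(Q[:,0])]
    # table height
    T=Q[(abs(Q[:,0]-.6)<.1)&(abs(Q[:,1]+.13)<.04)]; print(n,"table z",np.median(T[:,2]))
    B=Q[(Q[:,0]>.45)&(Q[:,0]<.53)&(abs(Q[:,1]+.28)<.08)&(Q[:,2]>.055)]; print(" endboard",len(B),B.mean(0).round(4),B[:,2].max())
    if len(B)>10: print("  dir",np.polyfit(B[:,1],B[:,0],1).round(3),B.min(0).round(3),B.max(0).round(3))
    for x in(.62,.669):
        L=Q[(abs(Q[:,0]-x)<.02)&(abs(Q[:,1]+.27)<.06)&(Q[:,2]>.06)]; print(" low",len(L),L.mean(0).round(4),np.polyfit(L[:,1],L[:,0],1).round(3),L.min(0).round(3),L.max(0).round(3))
E
python3 m.py
```

```text
tall_plaque 704 527 c [0.5707 0.313  0.0986] n [ 0.89  -0.234  0.393] yaw -0.257 tilt 0.404 std 0.0007
 width [-0.0374 -0.0365  0.036   0.0375] h [-0.0563 -0.0556  0.0505  0.0529] topmid [0.5511 0.3179 0.146 ]
medium_plaque 438 318 c [0.5769 0.0572 0.0856] n [0.918 0.044 0.395] yaw 0.048 tilt 0.406 std 0.0006
 width [-0.0367 -0.0346  0.035   0.0355] h [-0.044  -0.0433  0.0387  0.0409] topmid [0.5613 0.0566 0.122 ]
top table z 0.0005499176347236734
 endboard 122 [ 0.4913 -0.2827  0.0649] 0.0707700764586967
  dir [-0.128  0.455] [ 0.483 -0.329  0.055] [ 0.5   -0.236  0.071]
 low 145 [ 0.6195 -0.2683  0.0681] [-0.127  0.585] [ 0.611 -0.305  0.06 ] [ 0.629 -0.231  0.074]
 low 150 [ 0.6687 -0.2608  0.0681] [-0.129  0.635] [ 0.66  -0.298  0.06 ] [ 0.677 -0.223  0.077]
side table z 0.0009092305328191608
 endboard 212 [ 0.4918 -0.2878  0.0629] 0.06883083721117766
  dir [-0.121  0.457] [ 0.484 -0.334  0.055] [ 0.501 -0.237  0.069]
 low 199 [ 0.62   -0.2722  0.0667] [-0.122  0.587] [ 0.611 -0.309  0.06 ] [ 0.63  -0.233  0.072]
 low 194 [ 0.6695 -0.2656  0.0668] [-0.117  0.638] [ 0.66  -0.302  0.06 ] [ 0.679 -0.227  0.072]
```

View pics/crop.png

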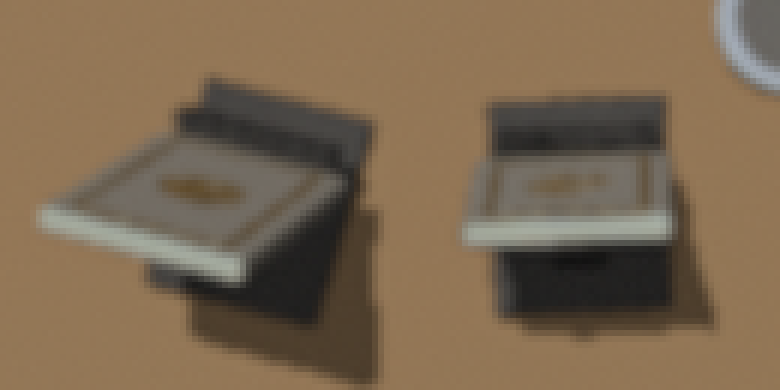

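The crop confirms it: left is the tall white plaque with brass lines on its stand, and right is the medium one. Both measured tilts come out at about 0.40 and the widths at about 75 mm, so they match the description. Now I'll plan the approach.

```bash
cat > plan.py <<'E'
from h import *
from scipy.spatial.transform import Slerp
def frame(n,yaw,tilt=0):
    n=np.array([np.cos(yaw)*np.cos(tilt),np.sin(yaw)*np.cos(tilt),np.sin(tilt)])
    ey=np.array([-np.sin(yaw),np.cos(yaw),0]); ez=np.cross(n,ey)
    return n,ey,ez,R.from_matrix(np.stack([ey,n,-ez],1))
# face-front top mid, grasp depth below the top
TALL=dict(top=np.array([.5511,.3179,.146]),yaw=-.257,tilt=.402)
MED=dict(top=np.array([.5613,.0566,.122]),yaw=.048,tilt=.402)
def grasp(o,below,back=0,lift=0):
    n,ey,ez,r=frame(0,o["yaw"],o["tilt"])
    return o["top"]-n*.0045-ez*below+ez*back+np.array([0,0,lift]),r
def plan(goals,start=None):
    p,r=start or tool()
    for q,s in goals:
        q=np.array(q,float)
        for N in range(1,15):
            sl=Slerp([0,1],R.concatenate([r,s])); out=[];a,ra=p,r;ok=True
            for k in range(1,N+1):
                b=p+(q-p)*k/N; rb=sl(k/N); t=ra.inv().apply(b-a)/.12; w=np.degrees((ra.inv()*rb).as_rotvec())/60
                ok&=max(abs(t).max(),abs(w).max())<=1
                out.append((t.round(3).tolist(),w.round(3).tolist(),"rows",int(np.ceil(max(np.linalg.norm(b-a)/.05,np.degrees((ra.inv()*rb).magnitude())/8.59))),b.round(3).tolist())); a,ra=b,rb
            if ok: break
        for o in out: print(*o)
        print("--"); p,r=q,s
E
python3 - <<'E'
from plan import *
p,r=tool(); g,rg=grasp(TALL,.022); n,rp=grasp(TALL,.022,.09)
mid=Slerp([0,1],R.concatenate([r,rg]))(.5)
plan([([.45,-.15,.30],mid),(n,rg),(g,rg)])
E
```

```text
[0.729, -0.531, -0.104] [-0.045, 0.021, -0.105] rows 3 [0.288, -0.432, 0.263]
[0.786, -0.443, -0.109] [-0.045, 0.021, -0.105] rows 3 [0.342, -0.338, 0.275]
[0.832, -0.348, -0.11] [-0.045, 0.021, -0.105] rows 3 [0.396, -0.244, 0.288]
[0.867, -0.249, -0.105] [-0.045, 0.021, -0.105] rows 3 [0.45, -0.15, 0.3]
--
[0.842, -0.564, 0.123] [-0.045, 0.021, -0.105] rows 3 [0.468, -0.031, 0.277]
[0.896, -0.474, 0.118] [-0.045, 0.021, -0.105] rows 3 [0.486, 0.088, 0.253]
[0.941, -0.378, 0.119] [-0.045, 0.021, -0.105] rows 3 [0.504, 0.207, 0.23]
[0.974, -0.278, 0.125] [-0.045, 0.021, -0.105] rows 3 [0.521, 0.326, 0.207]
--
[-0.0, 0.0, 0.75] [0.0, 0.0, 0.0] rows 2 [0.555, 0.317, 0.124]
--
```

```bash

python3 -m pendant '[{"travel":[0.729,-0.531,-0.104],"rot":[-0.045,0.021,-0.105],"fingers":0.2},{"travel":[0.729,-0.531,-0.104],"rot":[-0.045,0.021,-0.105],"fingers":0.2},{"travel":[0.729,-0.531,-0.104],"rot":[-0.045,0.021,-0.105],"fingers":0.2}]' 40
python3 -m pendant '[{"travel":[0.786,-0.443,-0.109],"rot":[-0.045,0.021,-0.105],"fingers":0.2},{"travel":[0.786,-0.443,-0.109],"rot":[-0.045,0.021,-0.105],"fingers":0.2},{"travel":[0.786,-0.443,-0.109],"rot":[-0.045,0.021,-0.105],"fingers":0.2}]'
python3 -m pendant '[{"travel":[0.832,-0.348,-0.11],"rot":[-0.045,0.021,-0.105],"fingers":0.2},{"travel":[0.832,-0.348,-0.11],"rot":[-0.045,0.021,-0.105],"fingers":0.2},{"travel":[0.832,-0.348,-0.11],"rot":[-0.045,0.021,-0.105],"fingers":0.2}]'
python3 -m pendant '[{"travel":[0.867,-0.249,-0.105],"rot":[-0.045,0.021,-0.105],"fingers":0.2},{"travel":[0.867,-0.249,-0.105],"rot":[-0.045,0.021,-0.105],"fingers":0.2},{"travel":[0.867,-0.249,-0.105],"rot":[-0.045,0.021,-0.105],"fingers":0.2},{"travel":[0.867,-0.249,-0.105],"rot":[-0.045,0.021,-0.105],"fingers":0.2}]'
cat > p1.py <<'E'
from plan import *
print(env.get_state()["joint_pos"].round(2))
g,rg=grasp(TALL,.022); n,rp=grasp(TALL,.022,.09)
plan([(n,rg),(g,rg)])
E
python3 p1.py
```

```text
clock: 1.65
tcp_pos: [0.2891, -0.4277, 0.2635]
orientation: [0.02, 0.965, 0.263, 0.016]
wrist_force: [0.2, 0.2, -1.4]
finger_gap: 0.0512
grip_force: 0.0
clock: 1.95
tcp_pos: [0.3431, -0.3342, 0.2761]
orientation: [0.042, 0.947, 0.315, 0.032]
wrist_force: [-0.4, -1.1, 0.1]
finger_gap: 0.0516
grip_force: 0.0
clock: 2.25
tcp_pos: [0.3975, -0.241, 0.2885]
orientation: [0.062, 0.927, 0.367, 0.048]
wrist_force: [1.3, -1.0, 0.3]
finger_gap: 0.051
grip_force: 0.0
clock: 2.65
tcp_pos: [0.4511, -0.1497, 0.3]
orientation: [0.083, 0.903, 0.416, 0.062]
wrist_force: [0.3, -0.5, 0.8]
finger_gap: 0.0516
grip_force: 0.0
[-0.49 -0.06 -0.28  1.14 -0.    1.79]
[0.841, -0.565, 0.12] [-0.045, 0.022, -0.105] rows 3 [0.469, -0.031, 0.277]
[0.895, -0.475, 0.115] [-0.045, 0.022, -0.105] rows 3 [0.486, 0.088, 0.253]
[0.94, -0.379, 0.117] [-0.045, 0.022, -0.105] rows 3 [0.504, 0.207, 0.23]
[0.973, -0.28, 0.123] [-0.045, 0.022, -0.105] rows 3 [0.521, 0.326, 0.207]
--
[-0.0, 0.0, 0.75] [0.0, 0.0, 0.0] rows 2 [0.555, 0.317, 0.124]
--
```

```bash

python3 -m pendant '[{"travel":[0.841,-0.565,0.12],"rot":[-0.045,0.022,-0.105],"fingers":0.2},{"travel":[0.841,-0.565,0.12],"rot":[-0.045,0.022,-0.105],"fingers":0.2},{"travel":[0.841,-0.565,0.12],"rot":[-0.045,0.022,-0.105],"fingers":0.2}]' | head -2
python3 -m pendant '[{"travel":[0.895,-0.475,0.115],"rot":[-0.045,0.022,-0.105],"fingers":0.2},{"travel":[0.895,-0.475,0.115],"rot":[-0.045,0.022,-0.105],"fingers":0.2},{"travel":[0.895,-0.475,0.115],"rot":[-0.045,0.022,-0.105],"fingers":0.2}]'|head -2
python3 -m pendant '[{"travel":[0.94,-0.379,0.117],"rot":[-0.045,0.022,-0.105],"fingers":0.2},{"travel":[0.94,-0.379,0.117],"rot":[-0.045,0.022,-0.105],"fingers":0.2},{"travel":[0.94,-0.379,0.117],"rot":[-0.045,0.022,-0.105],"fingers":0.2}]'|head -2
python3 -m pendant '[{"travel":[0.973,-0.28,0.123],"rot":[-0.045,0.022,-0.105],"fingers":0.2},{"travel":[0.973,-0.28,0.123],"rot":[-0.045,0.022,-0.105],"fingers":0.2},{"travel":[0.973,-0.28,0.123],"rot":[-0.045,0.022,-0.105],"fingers":0.2},{"travel":[0.973,-0.28,0.123],"rot":[-0.045,0.022,-0.105],"fingers":0.2},{"travel":[0.973,-0.28,0.123],"rot":[-0.045,0.022,-0.105],"fingers":0.2}]'
python3 p1.py
python3 - <<'E'
from h import *
st=env.get_state(); p,d=env.read_camera("wrist"); cv2.imwrite("pics/w1.png",p); np.savez("w1.npz",p=p,d=d,pos=st["tcp_pos"],q=st["orientation"])
W=cloud("wrist",d,st); P,r=tool(st); Tl=(W-P)@r.as_matrix()
m=~np.isnan(Tl[...,0])&(abs(Tl[...,0])<.06)&(Tl[...,2]>.05)&(Tl[...,2]<.2)&(abs(Tl[...,1])<.03)
print(m.sum()); T=Tl[m]; 
for z in np.arange(.05,.2,.01):
    s=T[(T[:,2]>=z)&(T[:,2]<z+.01)]
    if len(s)>20: print(z.round(2),len(s),np.percentile(s[:,0],[1,99]).round(4),np.percentile(s[:,1],[1,50,99]).round(4))
E
```

```text
clock: 2.95
tcp_pos: [0.4673, -0.0309, 0.2752]
clock: 3.25
tcp_pos: [0.4858, 0.0882, 0.252]
clock: 3.55
tcp_pos: [0.5046, 0.2071, 0.2286]
clock: 4.05
tcp_pos: [0.5226, 0.3234, 0.2058]
orientation: [0.159, 0.777, 0.597, 0.121]
wrist_force: [0.1, -0.7, 0.1]
finger_gap: 0.0513
grip_force: 0.0
[ 0.56  0.22 -0.26  0.81 -0.29  2.35]
[0.016, -0.01, -0.014] [0.0, 0.004, -0.003] rows 1 [0.521, 0.326, 0.207]
--
[-0.0, 0.0, 0.75] [0.0, 0.0, 0.0] rows 2 [0.555, 0.317, 0.124]
--
4731
0.07 2562 [-0.032  0.041] [-0.0036  0.0009  0.0056]
0.08 141 [-0.0234  0.0413] [-0.0042 -0.      0.0057]
0.09 54 [0.0392 0.0413] [-0.0035  0.0007  0.0051]
0.1 47 [0.04   0.0414] [-0.0035  0.0009  0.0048]
0.11 40 [0.0396 0.0415] [-0.0037  0.0003  0.0049]
0.12 38 [0.0394 0.0415] [-0.0036  0.0006  0.0051]
0.13 30 [0.0405 0.0415] [-0.0034  0.0003  0.0046]
0.14 453 [-0.0255  0.0414] [-0.0088 -0.0071  0.0037]
0.15 125 [-0.0046  0.0415] [-0.0262 -0.0237  0.004 ]
0.16 327 [-0.005   0.0415] [-0.0298 -0.0237  0.0041]
0.17 50 [0.0147 0.0417] [-0.0295 -0.0048  0.0044]
0.18 458 [-0.0254  0.0416] [-0.0076  0.0129  0.015 ]
0.19 405 [-0.0256  0.0373] [0.0054 0.0093 0.0114]
```

View pics/w1.png

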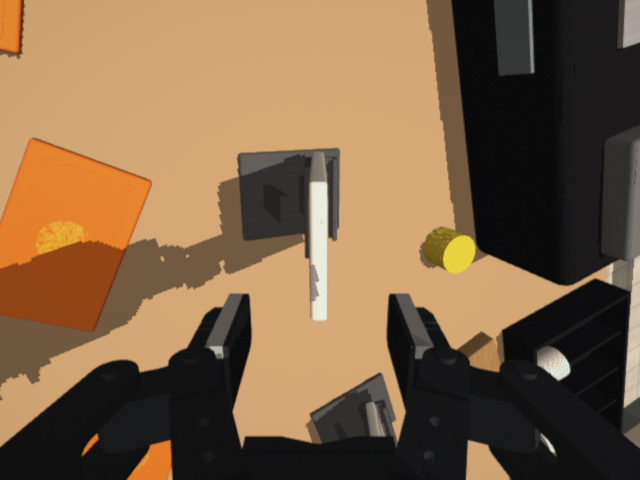

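The wrist view shows the tall plaque edge-on at (319,155–320), centred between the fingers. It needs about 4 mm along tool x. I'll advance in two steps and close.

```bash

python3 -m pendant '[{"travel":[0.035,0.006,0.25],"rot":[0,0,0],"fingers":0.2},{"travel":[0.035,0.006,0.5],"rot":[0,0,0],"fingers":0.2},{"travel":[0.035,0.006,0.75],"rot":[0,0,0],"fingers":0.2},{"travel":[0.035,0.006,0.75],"rot":[0,0,0],"fingers":0.2},{"travel":[0.035,0.006,0.75],"rot":[0,0,0],"fingers":0.2}]' 30
python3 -m pendant '[{"travel":[0,0,0],"rot":[0,0,0],"fingers":-0.5},{"travel":[0,0,0],"rot":[0,0,0],"fingers":-1},{"travel":[0,0,0],"rot":[0,0,0],"fingers":-1},{"travel":[0,0,0],"rot":[0,0,0],"fingers":-1},{"travel":[0,0,0],"rot":[0,0,0],"fingers":-1},{"travel":[0,0,0],"rot":[0,0,0],"fingers":-1}]'

```

```text
clock: 4.6
tcp_pos: [0.5577, 0.3181, 0.1245]
orientation: [0.159, 0.777, 0.596, 0.121]
wrist_force: [-0.5, 0.1, 0.8]
finger_gap: 0.0514
grip_force: 0.0
clock: 5.2
tcp_pos: [0.5577, 0.3209, 0.1259]
orientation: [0.159, 0.776, 0.597, 0.123]
wrist_force: [-4.2, -0.1, 6.3]
finger_gap: 0.0085
grip_force: 30.7
```

```bash

python3 -m pendant '[{"travel":[0,0,-0.1],"rot":[0,0,0],"fingers":-1},{"travel":[0,0,-0.2],"rot":[0,0,0],"fingers":-1},{"travel":[0,0,-0.35],"rot":[0,0,0],"fingers":-1},{"travel":[0,0,-0.55],"rot":[0,0,0],"fingers":-1},{"travel":[0,0,-0.8],"rot":[0,0,0],"fingers":-1},{"travel":[0,0,-0.8],"rot":[0,0,0],"fingers":-1}]'
cat > p2.py <<'E'
from plan import *
p,r=tool(); r1=frame(0,.125)[3]; mid=Slerp([0,1],R.concatenate([r,r1]))(.4)
plan([([.52,.2,.31],mid),([.52,-.2808,.33],r1)])
E
python3 p2.py
```

```text
clock: 5.8
tcp_pos: [0.5217, 0.3316, 0.218]
orientation: [0.159, 0.776, 0.597, 0.126]
wrist_force: [0.6, 0.5, -0.2]
finger_gap: 0.0085
grip_force: 29.8
[-0.53, 0.275, -0.302] [0.077, 0.014, -0.072] rows 2 [0.521, 0.266, 0.264]
[-0.544, 0.209, -0.329] [0.077, 0.014, -0.072] rows 2 [0.52, 0.2, 0.31]
--
[-0.797, 0.087, 0.0] [0.046, 0.008, -0.043] rows 2 [0.52, 0.104, 0.314]
[-0.8, 0.05, -0.01] [0.046, 0.008, -0.043] rows 2 [0.52, 0.008, 0.318]
[-0.802, 0.013, -0.019] [0.046, 0.008, -0.043] rows 2 [0.52, -0.088, 0.322]
[-0.801, -0.024, -0.025] [0.046, 0.008, -0.043] rows 2 [0.52, -0.185, 0.326]
[-0.799, -0.062, -0.03] [0.046, 0.008, -0.043] rows 2 [0.52, -0.281, 0.33]
--
```

```bash

python3 -m pendant '[{"travel":[-0.26,0.14,-0.15],"rot":[0.038,0.007,-0.036],"fingers":-1},{"travel":[-0.53,0.275,-0.302],"rot":[0.077,0.014,-0.072],"fingers":-1},{"travel":[-0.53,0.275,-0.302],"rot":[0.077,0.014,-0.072],"fingers":-1}]'|sed -n 2p
python3 -m pendant '[{"travel":[-0.27,0.1,-0.16],"rot":[0.038,0.007,-0.036],"fingers":-1},{"travel":[-0.544,0.209,-0.329],"rot":[0.077,0.014,-0.072],"fingers":-1},{"travel":[-0.544,0.209,-0.329],"rot":[0.077,0.014,-0.072],"fingers":-1}]'|sed -n 2p
python3 -m pendant '[{"travel":[-0.4,0.043,0],"rot":[0.023,0.004,-0.021],"fingers":-1},{"travel":[-0.797,0.087,0],"rot":[0.046,0.008,-0.043],"fingers":-1},{"travel":[-0.797,0.087,0],"rot":[0.046,0.008,-0.043],"fingers":-1}]'|sed -n 2p
python3 -m pendant '[{"travel":[-0.4,0.025,-0.005],"rot":[0.023,0.004,-0.021],"fingers":-1},{"travel":[-0.8,0.05,-0.01],"rot":[0.046,0.008,-0.043],"fingers":-1},{"travel":[-0.8,0.05,-0.01],"rot":[0.046,0.008,-0.043],"fingers":-1}]'|sed -n 2p
python3 -m pendant '[{"travel":[-0.4,0.006,-0.01],"rot":[0.023,0.004,-0.021],"fingers":-1},{"travel":[-0.802,0.013,-0.019],"rot":[0.046,0.008,-0.043],"fingers":-1},{"travel":[-0.802,0.013,-0.019],"rot":[0.046,0.008,-0.043],"fingers":-1}]'
cat > p3.py <<'E'
from plan import *
plan([([.52,-.2808,.33],frame(0,.125)[3])])
E
python3 p3.py
```

```text
tcp_pos: [0.5222, 0.2618, 0.2629]
tcp_pos: [0.5216, 0.1961, 0.3083]
tcp_pos: [0.5198, 0.0983, 0.3085]
tcp_pos: [0.5199, 0.0024, 0.3127]
clock: 7.3
tcp_pos: [0.5199, -0.0934, 0.3169]
orientation: [0.039, 0.697, 0.715, 0.026]
wrist_force: [0.1, 0.7, -1.6]
finger_gap: 0.0085
grip_force: 29.9
[-0.781, -0.015, -0.042] [0.043, 0.011, -0.048] rows 2 [0.52, -0.187, 0.323]
[-0.779, -0.056, -0.049] [0.043, 0.011, -0.048] rows 2 [0.52, -0.281, 0.33]
--
```

```bash

python3 -m pendant '[{"travel":[-0.39,-0.008,-0.02],"rot":[0.022,0.005,-0.024],"fingers":-1},{"travel":[-0.781,-0.015,-0.042],"rot":[0.043,0.011,-0.048],"fingers":-1},{"travel":[-0.781,-0.015,-0.042],"rot":[0.043,0.011,-0.048],"fingers":-1}]'|sed -n 2p
python3 -m pendant '[{"travel":[-0.39,-0.028,-0.025],"rot":[0.022,0.005,-0.024],"fingers":-1},{"travel":[-0.779,-0.056,-0.049],"rot":[0.043,0.011,-0.048],"fingers":-1},{"travel":[-0.779,-0.056,-0.049],"rot":[0.043,0.011,-0.048],"fingers":-1},{"travel":[-0.779,-0.056,-0.049],"rot":[0.043,0.011,-0.048],"fingers":-1},{"travel":[-0.779,-0.056,-0.049],"rot":[0.043,0.011,-0.048],"fingers":-1}]'
cat > w.py <<'E'
import sys
from plan import *
tag=sys.argv[1]
st=env.get_state(); p,d=env.read_camera("wrist"); cv2.imwrite(f"pics/w{tag}.png",p); np.savez(f"w{tag}.npz",p=p,d=d,pos=st["tcp_pos"],q=st["orientation"])
W=cloud("wrist",d,st); P,r=tool(st); print("tcp",P.round(4),"yaw,tilt of z",r.as_matrix().round(3).tolist(),st["joint_pos"].round(2))
for n,W in(("wrist",W),("side",cloud("side",env.read_camera("side")[1])),("top",cloud("top",env.read_camera("top")[1]))):
    Q=W.reshape(-1,3); Q=Q[~np.isnan(Q[:,0])]; print(n)
    def rep(k,x,y,z0,z1,dx=.02):
        L=Q[(abs(Q[:,0]-x)<dx)&(abs(Q[:,1]-y)<.07)&(Q[:,2]>z0)&(Q[:,2]<z1)]
        if len(L)>20: print(" ",k,len(L),L.mean(0).round(4),np.polyfit(L[:,1],L[:,0],1).round(3),np.percentile(L,1,0).round(4),np.percentile(L,99,0).round(4))
    rep("low1",.62,-.27,.058,.09); rep("low2",.669,-.264,.058,.09); rep("board",.4913,-.285,.055,.08,.015)
    T=(Q-P)@r.as_matrix(); H=T[(abs(T[:,0])<.06)&(abs(T[:,1])<.01)&(T[:,2]>-.04)&(T[:,2]<.13)]
    H2=H[(abs(H[:,0])>.014)]
    if len(H2)>20: print("  held",len(H2),np.percentile(H2,[1,50,99],0).round(4).tolist(), "top z vs x",np.polyfit(H[H[:,2]<-.01][:,0],H[H[:,2]<-.01][:,2],1).round(4) if (H[:,2]<-.01).sum()>20 else "")
E
python3 w.py 2
```

```text
tcp_pos: [0.5207, -0.1868, 0.3231]
clock: 8.1
tcp_pos: [0.5205, -0.2752, 0.3306]
orientation: [-0.0, 0.659, 0.752, 0.001]
wrist_force: [0.3, 0.9, -0.9]
finger_gap: 0.0082
grip_force: 29.8
tcp [ 0.5205 -0.2752  0.3306] yaw,tilt of z [[-0.132, 0.991, 0.001], [0.991, 0.132, 0.002], [0.002, 0.002, -1.0]] [-0.62  0.34  0.27  1.51  0.    0.81]
wrist
  low1 897 [ 0.6209 -0.2687  0.0662] [-0.123  0.588] [ 0.6138 -0.3061  0.0582] [ 0.6296 -0.2334  0.0692]
  low2 964 [ 0.67   -0.2613  0.0659] [-0.123  0.638] [ 0.663  -0.2984  0.0583] [ 0.6785 -0.226   0.069 ]
  board 663 [ 0.4936 -0.2819  0.0637] [-0.126  0.458] [ 0.4859 -0.3297  0.0559] [ 0.5013 -0.2373  0.0661]
  held 4877 [[-0.0279, -0.003, -0.0169], [0.028, 0.0013, -0.015], [0.0342, 0.0059, 0.0931]] top z vs x [ 0.0026 -0.0191]
side
  low1 220 [ 0.6198 -0.2725  0.0662] [-0.124  0.586] [ 0.612  -0.3077  0.0582] [ 0.6287 -0.2345  0.0724]
  low2 221 [ 0.6691 -0.2652  0.066 ] [-0.126  0.636] [ 0.6615 -0.3001  0.0584] [ 0.6782 -0.2276  0.0722]
  board 209 [ 0.4918 -0.2877  0.0631] [-0.123  0.456] [ 0.4848 -0.3324  0.0557] [ 0.4997 -0.2403  0.0686]
  held 1016 [[-0.0425, -0.0061, -0.0179], [-0.0277, -0.004, 0.0412], [0.0316, 0.004, 0.1003]] top z vs x [-0.2273 -0.0237]
top
  low1 148 [ 0.6194 -0.2683  0.0672] [-0.128  0.585] [ 0.6115 -0.3047  0.0586] [ 0.6275 -0.2323  0.0734]
  low2 154 [ 0.6687 -0.2603  0.0674] [-0.126  0.636] [ 0.661  -0.2969  0.0592] [ 0.6768 -0.2246  0.0727]
  board 124 [ 0.4913 -0.2826  0.0647] [-0.129  0.455] [ 0.4834 -0.3287  0.0568] [ 0.4994 -0.2362  0.0697]
  held 203 [[0.0144, -0.0059, -0.0202], [0.0312, -0.0025, 0.009], [0.0354, 0.0036, 0.0975]] top z vs x [ 0.1226 -0.0199]
```

View pics/w2.png

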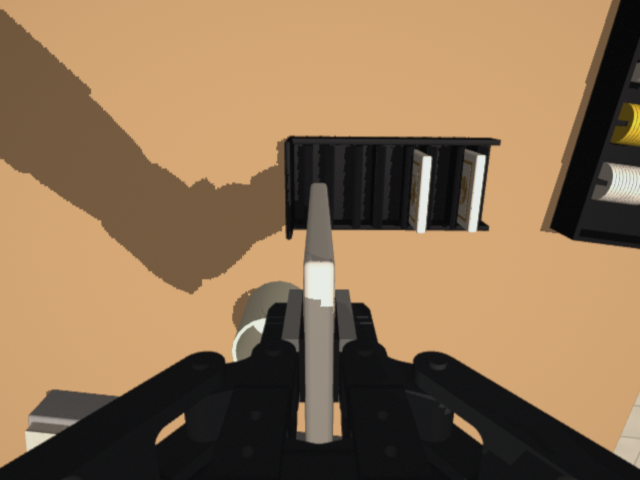

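The wrist picture shows the held plaque at (319,190–440) and the rack at (285–500, 140–235), with its end board on the left at 290. The wrist camera reads about 1.4 mm high along tool y for both the plaque and the rack, so the relative fit is still consistent. Next I'll move down to just above the slot.

```bash
python3 - <<'E'
from plan import *
r=frame(0,.125)[3]
plan([([.5199,-.278,.25],r),([.5199,-.278,.165],r)])
E
```

```text
[-0.021, -0.008, 0.68] [0.002, -0.001, 0.008] rows 2 [0.52, -0.278, 0.25]
--
[0.0, 0.0, 0.708] [0.0, 0.0, 0.0] rows 2 [0.52, -0.278, 0.165]
--
```

```bash

python3 -m pendant '[{"travel":[-0.021,-0.008,0.3],"rot":[0.002,-0.001,0.008],"fingers":-1},{"travel":[-0.021,-0.008,0.68],"rot":[0.002,-0.001,0.008],"fingers":-1},{"travel":[-0.021,-0.008,0.68],"rot":[0.002,-0.001,0.008],"fingers":-1},{"travel":[-0.021,-0.008,0.68],"rot":[0.002,-0.001,0.008],"fingers":-1}]'|sed -n 2p
python3 -m pendant '[{"travel":[0,0,0.3],"rot":[0,0,0],"fingers":-1},{"travel":[0,0,0.6],"rot":[0,0,0],"fingers":-1},{"travel":[0,0,0.7],"rot":[0,0,0],"fingers":-1},{"travel":[0,0,0.7],"rot":[0,0,0],"fingers":-1},{"travel":[0,0,0.7],"rot":[0,0,0],"fingers":-1}]'
python3 w.py 3; python3 - <<'E'
from h import *
s,_=env.read_camera("side"); w=cv2.imread("pics/w3.png")
cv2.imwrite("pics/c3.png",np.hstack([cv2.resize(s[230:380,310:470],(400,375),interpolation=3),cv2.resize(w[60:360,160:480],(400,375),interpolation=3)]))
E
```

```text
tcp_pos: [0.5194, -0.2787, 0.2501]
clock: 9.15
tcp_pos: [0.5212, -0.2807, 0.1684]
orientation: [0.002, 0.662, 0.749, 0.0]
wrist_force: [-0.0, 0.5, -0.8]
finger_gap: 0.0086
grip_force: 29.8
tcp [ 0.5212 -0.2807  0.1684] yaw,tilt of z [[-0.123, 0.992, 0.003], [0.992, 0.123, -0.003], [-0.003, 0.003, -1.0]] [-0.63  0.38 -0.07  1.12 -0.    0.82]
wrist
  low1 2653 [ 0.6203 -0.2675  0.0658] [-0.122  0.588] [ 0.6136 -0.3055  0.0582] [ 0.629  -0.2331  0.0688]
  low2 3071 [ 0.6694 -0.2603  0.0653] [-0.122  0.638] [ 0.6629 -0.2982  0.0583] [ 0.6783 -0.2257  0.0689]
  board 1782 [ 0.4935 -0.2788  0.0635] [-0.123  0.459] [ 0.4862 -0.3259  0.0557] [ 0.5011 -0.237   0.0657]
  held 5507 [[-0.0283, -0.0097, -0.0168], [0.0278, 0.0012, -0.0146], [0.0396, 0.0091, 0.1285]] top z vs x [ 0.0019 -0.0191]
side
  low1 221 [ 0.6197 -0.273   0.0663] [-0.12   0.587] [ 0.612  -0.3087  0.0583] [ 0.6281 -0.2368  0.0727]
  low2 218 [ 0.6692 -0.2667  0.0662] [-0.119  0.637] [ 0.6622 -0.301   0.0582] [ 0.6774 -0.2285  0.072 ]
  board 213 [ 0.4918 -0.2876  0.0628] [-0.124  0.456] [ 0.4846 -0.3318  0.0552] [ 0.5002 -0.2404  0.0687]
  held 791 [[-0.0429, -0.0092, -0.0187], [-0.0274, -0.0037, 0.0461], [0.034, 0.0083, 0.1284]] top z vs x [-0.2475 -0.0237]
top
  low1 154 [ 0.6193 -0.2681  0.0673] [-0.127  0.585] [ 0.6117 -0.3048  0.0582] [ 0.6271 -0.2324  0.0739]
  low2 161 [ 0.6685 -0.26    0.0674] [-0.125  0.636] [ 0.6614 -0.2973  0.0584] [ 0.6768 -0.2245  0.0728]
  board 94 [ 0.4897 -0.2703  0.0646] [-0.124  0.456] [ 0.4834 -0.3052  0.0561] [ 0.4952 -0.2365  0.0712]
  held 173 [[-0.0176, -0.0098, -0.0195], [0.0301, -0.0022, 0.034], [0.0429, 0.0097, 0.1288]] top z vs x [ 0.0279 -0.017 ]
```

View pics/c3.png

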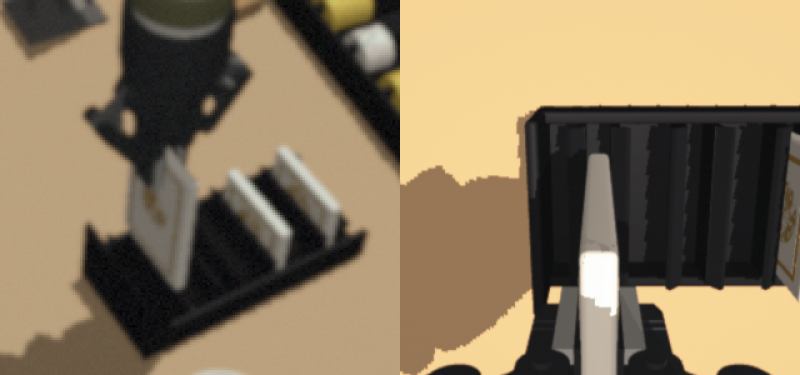

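```bash

python3 -m pendant '[{"travel":[0.012,-0.008,0],"rot":[0,0,0],"fingers":-1},{"travel":[0.012,-0.008,0.0],"rot":[0,0,0],"fingers":-1},{"travel":[0.012,-0.008,0.0],"rot":[0,0,0],"fingers":-1}]'|sed -n 1,4p
python3 -m pendant '[{"travel":[0,0,0.05],"rot":[0,0,0],"fingers":-1},{"travel":[0,0,0.1],"rot":[0,0,0],"fingers":-1},{"travel":[0,0,0.1],"rot":[0,0,0],"fingers":-1}]'|sed -n 1,4p
python3 - <<'E'
from h import *
for i in range(3):
    s=env.get_state(); print(s["tcp_pos"].round(4)); env.read_camera("top")
E
```

```text
clock: 9.65
tcp_pos: [0.5185, -0.2784, 0.1658]
orientation: [0.0, 0.662, 0.749, -0.0]
wrist_force: [-0.3, 0.2, -0.2]
clock: 9.95
tcp_pos: [0.5178, -0.2779, 0.1521]
orientation: [-0.001, 0.662, 0.749, -0.0]
wrist_force: [-0.3, 0.5, -0.7]
[ 0.5178 -0.2779  0.1521]
[ 0.518  -0.2781  0.1526]
[ 0.5182 -0.2783  0.153 ]
```

```bash

python3 -m pendant '[{"travel":[0,0.009,0],"rot":[0,0,0],"fingers":-1},{"travel":[0,0.009,0],"rot":[0,0,0],"fingers":-1},{"travel":[0,0.009,0.0],"rot":[0,0,0],"fingers":-1}]'|sed -n 1,4p
cat > s.py <<'E'
from h import *
import sys
slot=float(sys.argv[1]); n=np.array([np.cos(.125),np.sin(.125),0]); ey=np.array([-n[1],n[0],0])
for i in range(4):
    st=env.get_state(); p,d=env.read_camera("wrist"); W=cloud("wrist",d,st).reshape(-1,3); P,r=tool(st)
    def e(x,y):
        Q=W[(abs(W[:,0]-x)<.02)&(abs(W[:,1]-y)<.06)&(W[:,2]>.062)&(W[:,2]<.08)]; v=Q@n; u=Q@ey; return (np.percentile(v,2)+np.percentile(v,98))/2,(np.percentile(u,1)+np.percentile(u,99))/2
    l1,l2=e(.62,-.268),e(.669,-.261)
    T=(W-P)@r.as_matrix(); H=T[(abs(T[:,0])<.06)&(abs(T[:,1])<.012)&(T[:,2]>-.035)&(T[:,2]<-.010)]
    pn=P@n+(np.percentile(H[:,1],2)+np.percentile(H[:,1],98))/2; pu=P@ey+np.percentile(H[:,0],99.5)-.0375
    print(P.round(4),"plaque-slot n: %.4f %.4f"%(pn-(l1[0]-(.025-slot)),pn-(l2[0]-(.075-slot))),"u vs low1,low2: %.4f %.4f"%(pu-l1[1],pu-l2[1]),"top z %.4f"%np.median(H[:,2]), "yaw %.4f"%np.arctan2(-r.as_matrix()[0,0],r.as_matrix()[1,0]))
E
python3 s.py -.075
```

```text
clock: 10.4
tcp_pos: [0.5198, -0.2784, 0.1538]
orientation: [0.0, 0.662, 0.749, -0.0]
wrist_force: [-0.5, -0.1, -1.3]
[ 0.5198 -0.2784  0.1538] plaque-slot n: -0.0021 -0.0019 u vs low1,low2: 0.0004 -0.0010 top z -0.0160 yaw 0.1231
[ 0.5197 -0.2784  0.1537] plaque-slot n: -0.0022 -0.0020 u vs low1,low2: 0.0005 -0.0009 top z -0.0160 yaw 0.1231
[ 0.5197 -0.2784  0.1537] plaque-slot n: -0.0022 -0.0020 u vs low1,low2: 0.0003 -0.0008 top z -0.0161 yaw 0.1231
[ 0.5196 -0.2783  0.1537] plaque-slot n: -0.0022 -0.0021 u vs low1,low2: 0.0004 -0.0009 top z -0.0160 yaw 0.1231
```

```bash
python3 - <<'E'
from h import *
st=env.get_state(); p,d=env.read_camera("wrist"); W=cloud("wrist",d,st); P,r=tool(st)
cv2.imwrite("pics/c4.png",cv2.resize(p[60:260,240:480],(720,600),interpolation=3))
n=np.array([np.cos(.125),np.sin(.125),0]); ey=np.array([-n[1],n[0],0])
v=(W-P)@n; u=(W-P)@ey
for U in(.040,.0405,.041,.0415):   # rack sections just beyond the plaque's end
    m=(abs(u-U)<.0006)&(abs(v)<.06)&(W[...,2]>-.01)&(W[...,2]<.08)
    o=np.argsort(v[m]); print(U,[(round(a*1000,1),round(b*1000)) for a,b in zip(v[m][o],W[...,2][m][o])][::2])
m=(W[...,2]>.062)&(W[...,2]<.08)
for c in(.1,.15): k=m&(abs(v-c)<.012)&(abs(u)<.05); print(c,np.percentile(v[k],[1,5,50,95,99]).round(4))
T=(W-P)@r.as_matrix()
for z in np.arange(-.03,.11,.01):
    k=(abs(T[...,0])<.05)&(abs(T[...,1])<.012)&(abs(T[...,2]-z)<.005)
    if k.sum()>20: print(z.round(3),k.sum(),np.percentile(T[k][:,1],[1,50,99]).round(4),np.percentile(T[k][:,0],[1,99]).round(4))
E
```

```text
0.04 [(np.float64(-60.0), -1), (np.float64(-59.3), -1), (np.float64(-58.8), -2), (np.float64(-57.8), -1), (np.float64(-57.2), -1), (np.float64(-56.4), 0), (np.float64(-55.8), 0), (np.float64(-54.6), -1), (np.float64(-53.9), -1), (np.float64(-53.1), 0), (np.float64(-52.5), 0), (np.float64(-51.8), 0), (np.float64(-51.1), 0), (np.float64(-49.9), 0), (np.float64(-48.5), 0), (np.float64(-47.9), 0), (np.float64(-47.0), 1), (np.float64(-46.5), 0), (np.float64(-46.0), -1), (np.float64(-45.3), -1), (np.float64(-44.5), 0), (np.float64(-43.9), 0), (np.float64(-43.3), -1), (np.float64(-42.5), 0), (np.float64(-42.2), -2), (np.float64(-41.4), -2), (np.float64(-40.5), 0), (np.float64(-39.3), -1), (np.float64(-38.5), 0), (np.float64(-38.0), -1), (np.float64(-37.3), -1), (np.float64(-36.7), -1), (np.float64(-36.0), -1), (np.float64(-35.4), -2), (np.float64(-34.6), -1), (np.float64(-34.2), -2), (np.float64(-33.2), 0), (np.float64(-29.2), 64), (np.float64(-28.8), 62), (np.float64(-28.5), 65), (np.float64(-28.0), 64), (np.float64(-27.4), 65), (np.float64(-27.1), 64), (np.float64(-26.4), 65), (np.float64
[... 18004 characters left out ...]
96  0.0013  0.0108] [-0.0273  0.0329]
-0.01 2090 [-0.0114  0.0009  0.0116] [-0.0277  0.0342]
0.0 876 [-0.0118  0.0001  0.0118] [0.0062 0.0342]
0.01 657 [-0.0118 -0.      0.0118] [0.0065 0.0342]
0.02 221 [-0.0085  0.0013  0.011 ] [0.0104 0.0343]
0.03 155 [-0.003   0.0013  0.0058] [0.0321 0.0343]
0.04 130 [-0.0029  0.0017  0.0058] [0.0322 0.0343]
0.05 113 [-0.0031  0.0013  0.0056] [0.0321 0.0342]
0.06 98 [-0.0029  0.0012  0.0057] [0.0321 0.0342]
0.07 85 [-0.0031  0.0012  0.0055] [0.0322 0.0342]
0.08 75 [-0.0029  0.0017  0.0057] [0.0319 0.0342]
0.09 61 [-0.003   0.0012  0.0054] [0.0325 0.0342]
0.1 40 [-0.0032  0.0009  0.0055] [0.0321 0.0342]
0.11 1647 [-0.0119 -0.0078  0.0119] [-0.0311  0.0393]
```

View pics/c4.png

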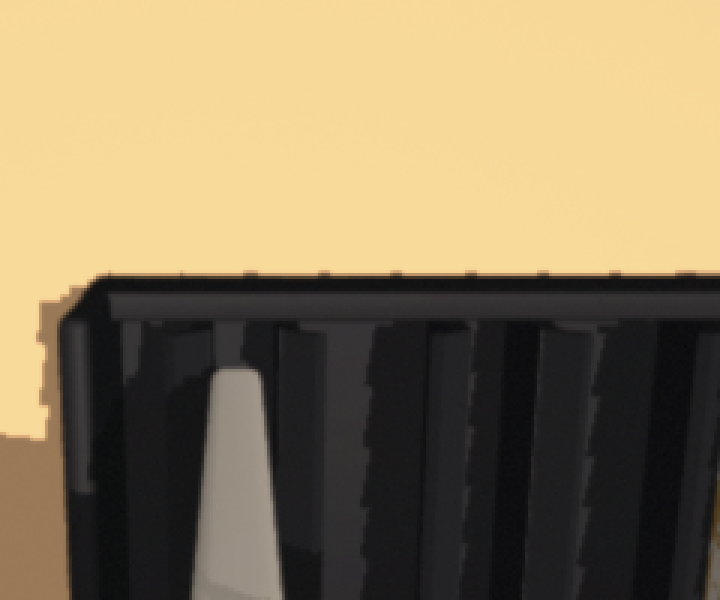

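The crop shows the plaque's far bottom end at (237,370), between the first slot's lips at about 215–280. The numbers say it should go 1.2 mm further from the board. I'll correct that and lower slowly.

```bash

python3 -m pendant '[{"travel":[0.008,0.010,0],"rot":[0,0,0],"fingers":-1},{"travel":[0.008,0.010,0],"rot":[0,0,0],"fingers":-1},{"travel":[0.008,0.010,0.04],"rot":[0,0,0],"fingers":-1},{"travel":[0.008,0.010,0.08],"rot":[0,0,0],"fingers":-1},{"travel":[0.008,0.010,0.12],"rot":[0,0,0],"fingers":-1},{"travel":[0.008,0.010,0.16],"rot":[0,0,0],"fingers":-1},{"travel":[0.008,0.010,0.16],"rot":[0,0,0],"fingers":-1}]'
python3 s.py -.075 | tail -1
```

```text
clock: 11.35
tcp_pos: [0.5201, -0.2769, 0.1333]
orientation: [-0.001, 0.662, 0.749, -0.0]
wrist_force: [0.6, 0.5, -1.7]
finger_gap: 0.0082
grip_force: 29.9
[ 0.5207 -0.2773  0.1344] plaque-slot n: -0.0010 -0.0007 u vs low1,low2: 0.0012 0.0001 top z -0.0160 yaw 0.1231
```

```bash

python3 -m pendant '[{"travel":[0,0,0.04],"rot":[0,0,0],"fingers":-1},{"travel":[0,0,0.08],"rot":[0,0,0],"fingers":-1},{"travel":[0,0,0.12],"rot":[0,0,0],"fingers":-1},{"travel":[0,0,0.14],"rot":[0,0,0],"fingers":-1},{"travel":[0,0,0.14],"rot":[0,0,0],"fingers":-1},{"travel":[0,0,0.14],"rot":[0,0,0],"fingers":-1}]'
python3 - <<'E'
from h import *
env.read_camera("top"); s=env.get_state(); print(s["tcp_pos"].round(4),s["wrist_force"].round(1))
E
```

```text
clock: 12.15
tcp_pos: [0.5207, -0.2772, 0.1175]
orientation: [-0.0, 0.662, 0.749, -0.0]
wrist_force: [-0.5, 0.5, -0.8]
finger_gap: 0.0088
grip_force: 29.9
[ 0.5208 -0.2773  0.1177] [ 0.3 -0.6 -0.6]
```

```bash

python3 -m pendant '[{"travel":[0,0,0.015],"rot":[0,0,0],"fingers":-1},{"travel":[0,0,0.03],"rot":[0,0,0],"fingers":-1},{"travel":[0,0,0.04],"rot":[0,0,0],"fingers":-1},{"travel":[0,0,0.04],"rot":[0,0,0],"fingers":-1},{"travel":[0,0,0.04],"rot":[0,0,0],"fingers":-1}]'|sed -n '2p;4p'
python3 -m pendant '[{"travel":[0,0,0.01],"rot":[0,0,0],"fingers":-1},{"travel":[0,0,0.018],"rot":[0,0,0],"fingers":-1},{"travel":[0,0,0.018],"rot":[0,0,0],"fingers":-1}]'|sed -n '2p;4p'
```

```text
tcp_pos: [0.5207, -0.2772, 0.1128]
wrist_force: [-0.1, 0.6, -1.0]
tcp_pos: [0.5209, -0.2774, 0.1118]
wrist_force: [-1.1, 0.8, 6.1]
```

```bash

python3 -m pendant '[{"travel":[0,0,0],"rot":[0,0,0],"fingers":-0.75},{"travel":[0,0,0],"rot":[0,0,0],"fingers":-0.6},{"travel":[0,0,0],"rot":[0,0,0],"fingers":-0.45},{"travel":[0,0,0],"rot":[0,0,0],"fingers":-0.45},{"travel":[0,0,0],"rot":[0,0,0],"fingers":-0.45}]'
python3 - <<'E'
from plan import *
st=env.get_state(); p,d=env.read_camera("wrist"); W=cloud("wrist",d,st); P,r=tool(st); T=(W-P)@r.as_matrix()
for z0,z1 in((-.03,-.01),(.03,.09)):
    k=(abs(T[...,0])<.05)&(abs(T[...,1])<.008)&(T[...,2]>z0)&(T[...,2]<z1); print(k.sum(),np.percentile(T[k],[1,50,99],0).round(4).tolist(),"world z",np.percentile(W[k][:,2],[50,99]).round(4))
E
```

```text
clock: 13.5
tcp_pos: [0.5206, -0.2772, 0.1105]
orientation: [-0.0, 0.662, 0.749, -0.0]
wrist_force: [-0.8, -0.4, -0.3]
finger_gap: 0.0235
grip_force: 0.0
5521 [[-0.0266, -0.0024, -0.0183], [0.0078, 0.0019, -0.0169], [0.0336, 0.0064, -0.0117]] world z [0.1274 0.1288]
2052 [[-0.0425, -0.0079, 0.0311], [0.0333, -0.0047, 0.0692], [0.0444, 0.0072, 0.0891]] world z [0.0413 0.0793]
```

The tall plaque's top is at z ≈ 0.128, which equals 8 + 120 mm, so it is fully down. Now I'll retreat and go for the medium plaque.

```bash

python3 -m pendant '[{"travel":[0,0,-0.1],"rot":[0,0,0],"fingers":-0.45},{"travel":[0,0,-0.3],"rot":[0,0,0],"fingers":-0.45},{"travel":[0,0,-0.6],"rot":[0,0,0],"fingers":-0.45},{"travel":[0,0,-1],"rot":[0,0,0],"fingers":-0.2},{"travel":[0,0,-1],"rot":[0,0,0],"fingers":0.2},{"travel":[0,0,-1],"rot":[0,0,0],"fingers":0.2}]'|sed -n 2p
python3 - <<'E'
from plan import *
p,r=tool(); g,rg=grasp(MED,.018); n,_=grasp(MED,.018,.09)
mid=Slerp([0,1],R.concatenate([r,rg]))(.4)
plan([([.51,-.12,.25],mid),(n,rg)])
E
```

```text
tcp_pos: [0.5216, -0.2778, 0.2332]
[0.658, 0.033, -0.072] [-0.076, -0.002, 0.014] rows 2 [0.516, -0.199, 0.242]
[0.659, 0.029, -0.071] [-0.076, -0.002, 0.014] rows 2 [0.51, -0.12, 0.25]
--
[0.72, 0.102, 0.281] [-0.114, -0.003, 0.021] rows 2 [0.52, -0.032, 0.218]
[0.723, 0.052, 0.288] [-0.114, -0.003, 0.021] rows 2 [0.529, 0.055, 0.186]
--
```

```bash

python3 -m pendant '[{"travel":[0.33,0.016,-0.036],"rot":[-0.038,-0.001,0.007],"fingers":0.2},{"travel":[0.658,0.033,-0.072],"rot":[-0.076,-0.002,0.014],"fingers":0.2},{"travel":[0.658,0.033,-0.072],"rot":[-0.076,-0.002,0.014],"fingers":0.2}]'|sed -n 2p
python3 -m pendant '[{"travel":[0.33,0.014,-0.036],"rot":[-0.038,-0.001,0.007],"fingers":0.2},{"travel":[0.659,0.029,-0.071],"rot":[-0.076,-0.002,0.014],"fingers":0.2},{"travel":[0.659,0.029,-0.071],"rot":[-0.076,-0.002,0.014],"fingers":0.2}]'|sed -n 2p
python3 -m pendant '[{"travel":[0.36,0.05,0.14],"rot":[-0.057,-0.001,0.01],"fingers":0.2},{"travel":[0.72,0.102,0.281],"rot":[-0.114,-0.003,0.021],"fingers":0.2},{"travel":[0.72,0.102,0.281],"rot":[-0.114,-0.003,0.021],"fingers":0.2}]'|sed -n 2p
python3 -m pendant '[{"travel":[0.36,0.026,0.144],"rot":[-0.057,-0.001,0.01],"fingers":0.2},{"travel":[0.723,0.052,0.288],"rot":[-0.114,-0.003,0.021],"fingers":0.2},{"travel":[0.723,0.052,0.288],"rot":[-0.114,-0.003,0.021],"fingers":0.2},{"travel":[0.723,0.052,0.288],"rot":[-0.114,-0.003,0.021],"fingers":0.2},{"travel":[0.723,0.052,0.288],"rot":[-0.114,-0.003,0.021],"fingers":0.2}]'
python3 - <<'E'
from plan import *
g,rg=grasp(MED,.018); n,_=grasp(MED,.018,.09); plan([(n,rg)])
st=env.get_state(); p,d=env.read_camera("wrist"); W=cloud("wrist",d,st); P,r=tool(st); T=(W-P)@r.as_matrix()
for z0,z1 in((.055,.08),(.08,.13)):
    k=(abs(T[...,0])<.06)&(abs(T[...,1])<.02)&(T[...,2]>z0)&(T[...,2]<z1); print(k.sum(),np.percentile(T[k],[1,50,99],0).round(4).tolist())
E
```

```text
tcp_pos: [0.5125, -0.1939, 0.2384]
tcp_pos: [0.5071, -0.1159, 0.2473]
tcp_pos: [0.5136, -0.0275, 0.2113]
clock: 15.55
tcp_pos: [0.5289, 0.0546, 0.1855]
orientation: [0.135, 0.676, 0.71, 0.144]
wrist_force: [1.0, 0.1, 0.5]
finger_gap: 0.051
grip_force: 0.0
[0.004, 0.005, -0.007] [-0.003, -0.003, -0.001] rows 1 [0.529, 0.055, 0.186]
--
2413 [[-0.0358, -0.0017, 0.074], [0.0035, 0.0025, 0.0756], [0.0371, 0.0071, 0.0779]]
922 [[-0.0314, -0.0067, 0.0808], [0.0143, -0.0037, 0.1251], [0.0375, 0.0074, 0.1283]]
```

```bash

python3 -m pendant '[{"travel":[0,0.01,0.26],"rot":[0,0,0],"fingers":0.2},{"travel":[0,0.01,0.52],"rot":[0,0,0],"fingers":0.2},{"travel":[0,0.01,0.76],"rot":[0,0,0],"fingers":0.2},{"travel":[0,0.01,0.76],"rot":[0,0,0],"fingers":0.2},{"travel":[0,0.01,0.76],"rot":[0,0,0],"fingers":0.2}]' 30
python3 -m pendant '[{"travel":[0,0,0],"rot":[0,0,0],"fingers":-0.5},{"travel":[0,0,0],"rot":[0,0,0],"fingers":-1},{"travel":[0,0,0],"rot":[0,0,0],"fingers":-1},{"travel":[0,0,0],"rot":[0,0,0],"fingers":-1},{"travel":[0,0,0],"rot":[0,0,0],"fingers":-1},{"travel":[0,0,0],"rot":[0,0,0],"fingers":-1}]'
python3 - <<'E'
from plan import *
z=np.load("w2.npz"); st=dict(tcp_pos=z["pos"],orientation=z["q"]); W=cloud("wrist",z["d"],st); P,r=tool(st); T=((W-P)@r.as_matrix()).reshape(-1,3)
T=T[(abs(T[:,0])<.06)&(T[:,2]<.03)]
for a in range(-80,30,10):
    s=T[(T[:,2]>=a/1e3)&(T[:,2]<(a+10)/1e3)]
    if len(s)>10: print(a,len(s),np.percentile(s[:,1],[0.5,99.5]).round(3))
E
```

```text
clock: 16.1
tcp_pos: [0.5644, 0.0566, 0.1013]
orientation: [0.135, 0.677, 0.709, 0.144]
wrist_force: [0.5, 0.0, -0.1]
finger_gap: 0.0517
grip_force: 0.0
clock: 16.7
tcp_pos: [0.5651, 0.0578, 0.103]
orientation: [0.136, 0.676, 0.71, 0.145]
wrist_force: [-2.8, -1.4, 6.4]
finger_gap: 0.0083
grip_force: 33.4
-80 34 [-0.017  0.018]
-70 12268 [-0.057  0.059]
-60 16739 [-0.054  0.056]
-50 9929 [-0.048  0.05 ]
-40 12297 [-0.04   0.043]
-30 3911 [-0.034  0.037]
-20 7103 [-0.013  0.016]
-10 1605 [-0.017  0.019]
0 1224 [-0.017  0.019]
10 579 [-0.015  0.018]
20 175 [-0.003  0.006]
```

The gripper's knuckles would come close to the tall plaque during placement. I'll regrip about 11 mm higher before lifting.

```bash

python3 -m pendant '[{"travel":[0,0,0],"rot":[0,0,0],"fingers":-0.7},{"travel":[0,0,0],"rot":[0,0,0],"fingers":-0.5},{"travel":[0,0,0],"rot":[0,0,0],"fingers":-0.5},{"travel":[0,0,-0.04],"rot":[0,0,0],"fingers":-0.5},{"travel":[0,0,-0.09],"rot":[0,0,0],"fingers":-0.5},{"travel":[0,0,-0.09],"rot":[0,0,0],"fingers":-0.5},{"travel":[0,0,-0.09],"rot":[0,0,0],"fingers":-0.5}]'
python3 -m pendant '[{"travel":[0,0,0],"rot":[0,0,0],"fingers":-0.75},{"travel":[0,0,0],"rot":[0,0,0],"fingers":-1},{"travel":[0,0,0],"rot":[0,0,0],"fingers":-1},{"travel":[0,0,0],"rot":[0,0,0],"fingers":-1},{"travel":[0,0,0],"rot":[0,0,0],"fingers":-1}]'
python3 -m pendant '[{"travel":[0,0,-0.1],"rot":[0,0,0],"fingers":-1},{"travel":[0,0,-0.2],"rot":[0,0,0],"fingers":-1},{"travel":[0,0,-0.35],"rot":[0,0,0],"fingers":-1},{"travel":[0,0,-0.55],"rot":[0,0,0],"fingers":-1},{"travel":[0,0,-0.8],"rot":[0,0,0],"fingers":-1},{"travel":[0,0,-0.8],"rot":[0,0,0],"fingers":-1}]'
python3 - <<'E'
from plan import *
r1=frame(0,.125)[3]; p,r=tool(); mid=Slerp([0,1],R.concatenate([r,r1]))(.5)
plan([([.55,-.1,.29],mid),([.5703,-.2745,.29],r1)])
E
```

```text
clock: 17.4
tcp_pos: [0.5601, 0.0577, 0.1116]
orientation: [0.135, 0.676, 0.71, 0.145]
wrist_force: [0.4, 0.1, 0.4]
finger_gap: 0.0213
grip_force: 0.0
clock: 17.9
tcp_pos: [0.5608, 0.0577, 0.1118]
orientation: [0.135, 0.676, 0.71, 0.145]
wrist_force: [3.1, 0.5, 1.0]
finger_gap: 0.0083
grip_force: 29.5
clock: 18.5
tcp_pos: [0.5226, 0.0555, 0.2024]
orientation: [0.136, 0.676, 0.71, 0.145]
wrist_force: [1.1, -0.2, -0.8]
finger_gap: 0.0079
grip_force: 29.6
[-0.652, 0.219, -0.306] [0.096, 0.003, -0.018] rows 2 [0.536, -0.022, 0.246]
[-0.654, 0.175, -0.328] [0.096, 0.003, -0.018] rows 2 [0.55, -0.1, 0.29]
--
[-0.732, 0.02, 0.006] [0.096, 0.003, -0.018] rows 2 [0.56, -0.187, 0.29]
[-0.732, 0.007, 0.002] [0.096, 0.003, -0.018] rows 2 [0.57, -0.274, 0.29]
--
```

```bash

python3 -m pendant '[{"travel":[-0.33,0.11,-0.15],"rot":[0.048,0.001,-0.009],"fingers":-1},{"travel":[-0.652,0.219,-0.306],"rot":[0.096,0.003,-0.018],"fingers":-1},{"travel":[-0.652,0.219,-0.306],"rot":[0.096,0.003,-0.018],"fingers":-1}]'|sed -n 2p
python3 -m pendant '[{"travel":[-0.33,0.09,-0.16],"rot":[0.048,0.001,-0.009],"fingers":-1},{"travel":[-0.654,0.175,-0.328],"rot":[0.096,0.003,-0.018],"fingers":-1},{"travel":[-0.654,0.175,-0.328],"rot":[0.096,0.003,-0.018],"fingers":-1}]'|sed -n 2p
python3 -m pendant '[{"travel":[-0.36,0.01,0.003],"rot":[0.048,0.001,-0.009],"fingers":-1},{"travel":[-0.732,0.02,0.006],"rot":[0.096,0.003,-0.018],"fingers":-1},{"travel":[-0.732,0.02,0.006],"rot":[0.096,0.003,-0.018],"fingers":-1}]'|sed -n 2p
python3 -m pendant '[{"travel":[-0.36,0.004,0.001],"rot":[0.048,0.001,-0.009],"fingers":-1},{"travel":[-0.732,0.007,0.002],"rot":[0.096,0.003,-0.018],"fingers":-1},{"travel":[-0.732,0.007,0.002],"rot":[0.096,0.003,-0.018],"fingers":-1},{"travel":[-0.732,0.007,0.002],"rot":[0.096,0.003,-0.018],"fingers":-1},{"travel":[-0.732,0.007,0.002],"rot":[0.096,0.003,-0.018],"fingers":-1},{"travel":[-0.732,0.007,0.002],"rot":[0.096,0.003,-0.018],"fingers":-1}]'
cat > s2.py <<'E'
from plan import *
n=np.array([np.cos(.125),np.sin(.125),0]); ey=np.array([-n[1],n[0],0])
st=env.get_state(); p,d=env.read_camera("wrist"); W=cloud("wrist",d,st); P,r=tool(st); T=(W-P)@r.as_matrix(); v=(W-P)@n; u=(W-P)@ey; z=W[...,2]
mid=lambda k,a:(np.percentile(a[k],1)+np.percentile(a[k],99))/2
k=(T[...,2]>.03)&(T[...,2]<.065)&(abs(T[...,0]-.035)<.006)&(abs(T[...,1])<.012); hy=mid(k,T[...,1]); hx=np.percentile(T[...,0][k],98)-.0375
print("P",P.round(4),"F",st["wrist_force"].round(1),"held y %.4f (%d) x %.4f"%(hy,k.sum(),hx),"bottom",np.percentile(T[...,2][(abs(T[...,0]-.033)<.004)&(abs(T[...,1]-hy)<.003)&(T[...,2]<.1)],99).round(4) )
k=(T[...,2]>-.03)&(T[...,2]<.01)&(abs(T[...,1]-hy)<.003)&(abs(T[...,0])>.014); print("top z %.4f slope %.4f"%(np.percentile(T[...,2][k],30),np.polyfit(T[...,0][k],T[...,2][k],1)[0]))
L=(z>.062)&(z<.08)
for c in(.05,.1):
    k=L&(abs(v-c)<.014)&(abs(u)<.06); print("low at",c,k.sum(),"err n %.4f"%(hy-(mid(k,v)-c)),"width %.4f"%np.ptp(np.percentile(v[k],[1,99])),"u err %.4f"%(hx-mid(k,u)))
k=(z>.11)&(z<.14)&(abs(v+.05)<.014)&(abs(u)<.06); 
if k.sum()>20: print("tall n err %.4f  tall u %.4f ztop %.4f"%(hy-(mid(k,v)+.05),hx-mid(k,u),np.percentile(z[k],70)))
print("yaw err %.4f"%(np.arctan2(-r.as_matrix()[0,0],r.as_matrix()[1,0])-.125), "tilt",r.as_matrix()[:2,2].round(4)); plan([([.5699,-.2747,.29],frame(0,.125)[3])])
E
python3 s2.py
```

```text
tcp_pos: [0.5398, -0.0264, 0.2458]
tcp_pos: [0.5531, -0.1041, 0.2881]
tcp_pos: [0.5613, -0.191, 0.283]
clock: 20.0
tcp_pos: [0.5706, -0.2729, 0.2874]
orientation: [-0.002, 0.661, 0.751, -0.001]
wrist_force: [-0.6, -0.0, -1.7]
finger_gap: 0.0082
grip_force: 29.8
P [ 0.5706 -0.2729  0.2874] F [-0.6 -0.  -1.7] held y 0.0018 (391) x -0.0013 bottom 0.0828
top z -0.0058 slope 0.0357
low at 0.05 955 err n 0.0001 width 0.0090 u err 0.0019
low at 0.1 998 err n 0.0004 width 0.0089 u err 0.0003
tall n err -0.0003  tall u -0.0005 ztop 0.1275
yaw err 0.0019 tilt [-0.0037  0.001 ]
[-0.013, -0.008, -0.019] [-0.003, -0.001, 0.002] rows 1 [0.57, -0.275, 0.29]
--
```

```bash
python3 - <<'E'
from plan import *
st=env.get_state(); p,d=env.read_camera("wrist"); W=cloud("wrist",d,st); P,r=tool(st); T=(W-P)@r.as_matrix()
k=(abs(T[...,1]-.0018)<.003)&(T[...,2]<.1)&(T[...,2]>-.04)
for a in range(-40,42,5):
    s=T[k&(T[...,0]>=a/1e3)&(T[...,0]<(a+5)/1e3)]
    if len(s): print(a,len(s),np.percentile(s[:,2],[2,50,98]).round(4))
s,_=env.read_camera("side"); 
cv2.imwrite("pics/c5.png",np.hstack([cv2.resize(s[200:360,330:490],(400,400),interpolation=3),cv2.resize(p[100:420,160:480],(400,400),interpolation=3)]))
E
```

```text
-40 102 [-0.0066 -0.0055 -0.0046]
-35 212 [-0.0066 -0.0057 -0.0046]
-30 212 [-0.0066 -0.0056 -0.0046]
-25 220 [-0.007  -0.0057 -0.0047]
-20 219 [-0.0067 -0.0057 -0.0046]
-15 225 [-0.0066 -0.0057 -0.0046]
-10 237 [-0.0068 -0.0056 -0.0044]
-5 242 [-0.0067 -0.0056 -0.0045]
0 240 [-0.0066 -0.0055 -0.0046]
5 251 [-0.0066 -0.0055 -0.0045]
10 255 [-0.0066 -0.0055 -0.0044]
15 294 [-0.0069 -0.0054 -0.0043]
20 301 [-0.0067 -0.0055 -0.0044]
25 296 [-0.0067 -0.0054 -0.0044]
30 313 [-0.0066 -0.0055 -0.0044]
35 973 [-0.0052  0.0208  0.0829]
```

View pics/c5.png

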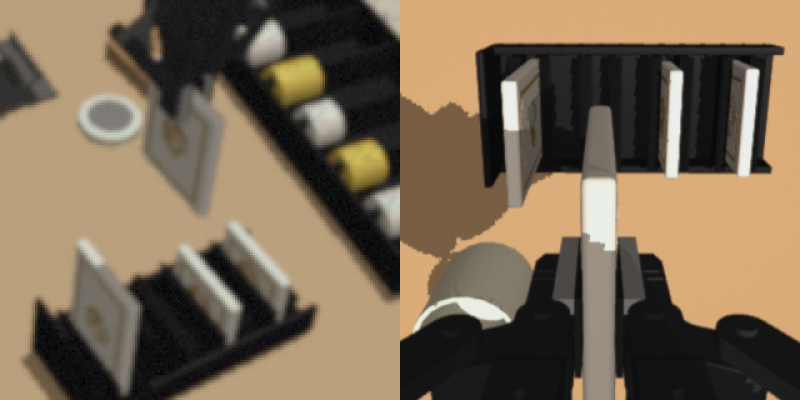

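Side crop (left): the tall plaque stands in slot one at (105,320), and the held medium plaque is at (185,150). Wrist crop (right): the held plaque's top edge is level at (600,180–400). It lines up over slot two.

```bash

python3 -m pendant '[{"travel":[-0.006,-0.004,0.25],"rot":[-0.003,-0.001,0.002],"fingers":-1},{"travel":[-0.006,-0.004,0.5],"rot":[-0.003,-0.001,0.002],"fingers":-1},{"travel":[-0.006,-0.004,0.75],"rot":[-0.003,-0.001,0.002],"fingers":-1},{"travel":[-0.006,-0.004,0.95],"rot":[-0.003,-0.001,0.002],"fingers":-1},{"travel":[-0.006,-0.004,0.95],"rot":[-0.003,-0.001,0.002],"fingers":-1},{"travel":[-0.006,-0.004,0.95],"rot":[-0.003,-0.001,0.002],"fingers":-1}]'|sed -n '2p;4p'
python3 -m pendant '[{"travel":[0,0,0.1],"rot":[0,0,0],"fingers":-1},{"travel":[0,0,0.2],"rot":[0,0,0],"fingers":-1},{"travel":[0,0,0.24],"rot":[0,0,0],"fingers":-1},{"travel":[0,0,0.24],"rot":[0,0,0],"fingers":-1},{"travel":[0,0,0.24],"rot":[0,0,0],"fingers":-1},{"travel":[0,0,0.24],"rot":[0,0,0],"fingers":-1}]'|sed -n '2p;4p'
python3 s2.py
```

```text
tcp_pos: [0.5699, -0.2749, 0.1737]
wrist_force: [0.0, 0.1, -0.3]
tcp_pos: [0.5703, -0.2754, 0.1445]
wrist_force: [-0.3, 0.1, -1.2]
P [ 0.5703 -0.2754  0.1445] F [-0.3  0.1 -1.2] held y 0.0018 (396) x -0.0013 bottom 0.0828
top z -0.0058 slope 0.0377
low at 0.05 2548 err n -0.0004 width 0.0089 u err -0.0010
low at 0.1 2827 err n -0.0001 width 0.0088 u err -0.0022
tall n err -0.0013  tall u -0.0099 ztop 0.1274
yaw err -0.0016 tilt [-0.0005 -0.0001]
[0.003, -0.001, -0.606] [-0.0, 0.0, -0.001] rows 2 [0.57, -0.275, 0.217]
[0.003, -0.001, -0.606] [-0.0, 0.0, -0.001] rows 2 [0.57, -0.275, 0.29]
--
```

```bash

python3 -m pendant '[{"travel":[0.005,0.004,0.03],"rot":[0,0,0],"fingers":-1},{"travel":[0.005,0.004,0.07],"rot":[0,0,0],"fingers":-1},{"travel":[0.005,0.004,0.11],"rot":[0,0,0],"fingers":-1},{"travel":[0.005,0.004,0.15],"rot":[0,0,0],"fingers":-1},{"travel":[0.005,0.004,0.17],"rot":[0,0,0],"fingers":-1},{"travel":[0.005,0.004,0.17],"rot":[0,0,0],"fingers":-1}]'|sed -n '2p;4p'
python3 -m pendant '[{"travel":[0,0,0.04],"rot":[0,0,0],"fingers":-1},{"travel":[0,0,0.08],"rot":[0,0,0],"fingers":-1},{"travel":[0,0,0.12],"rot":[0,0,0],"fingers":-1},{"travel":[0,0,0.14],"rot":[0,0,0],"fingers":-1},{"travel":[0,0,0.14],"rot":[0,0,0],"fingers":-1},{"travel":[0,0,0.14],"rot":[0,0,0],"fingers":-1}]'|sed -n '2p;4p'
```

```text
tcp_pos: [0.57, -0.2743, 0.123]
wrist_force: [-0.2, 1.1, 0.3]
tcp_pos: [0.5704, -0.2746, 0.1069]
wrist_force: [0.4, 0.5, -0.4]
```

Floor contact is expected at TCP z ≈ 0.0975.

```bash

python3 -m pendant '[{"travel":[0,0,0.02],"rot":[0,0,0],"fingers":-1},{"travel":[0,0,0.04],"rot":[0,0,0],"fingers":-1},{"travel":[0,0,0.06],"rot":[0,0,0],"fingers":-1},{"travel":[0,0,0.06],"rot":[0,0,0],"fingers":-1},{"travel":[0,0,0.06],"rot":[0,0,0],"fingers":-1}]'|sed -n '2p;4p'
python3 -m pendant '[{"travel":[0,0,0.01],"rot":[0,0,0],"fingers":-1},{"travel":[0,0,0.015],"rot":[0,0,0],"fingers":-1},{"travel":[0,0,0.015],"rot":[0,0,0],"fingers":-1}]'|sed -n '2p;4p'
```

```text
tcp_pos: [0.5703, -0.2745, 0.0996]
wrist_force: [0.3, 0.2, -1.1]
tcp_pos: [0.5703, -0.2746, 0.0978]
wrist_force: [0.0, 0.5, -0.8]
```

```bash

python3 -m pendant '[{"travel":[0,0,0.005],"rot":[0,0,0],"fingers":-1},{"travel":[0,0,0.008],"rot":[0,0,0],"fingers":-1},{"travel":[0,0,0.008],"rot":[0,0,0],"fingers":-1}]'|sed -n '2p;4p'
python3 s2.py | head -2
```

```text
tcp_pos: [0.5704, -0.2746, 0.0971]
wrist_force: [-0.1, -0.6, -0.7]
P [ 0.5704 -0.2746  0.0971] F [-0.1 -0.6 -0.7] held y 0.0000 (1111) x 0.0032 bottom 0.09
top z -0.0057 slope 0.0351
```

```bash

python3 -m pendant '[{"travel":[0,0,0.005],"rot":[0,0,0],"fingers":-1},{"travel":[0,0,0.008],"rot":[0,0,0],"fingers":-1},{"travel":[0,0,0.008],"rot":[0,0,0],"fingers":-1}]'|sed -n '2p;4p'
```

```text
tcp_pos: [0.5705, -0.2748, 0.097]
wrist_force: [-2.0, -0.1, 5.1]
```

```bash

python3 -m pendant '[{"travel":[0,0,0],"rot":[0,0,0],"fingers":-0.75},{"travel":[0,0,0],"rot":[0,0,0],"fingers":-0.65},{"travel":[0,0,0],"rot":[0,0,0],"fingers":-0.65},{"travel":[0,0,0],"rot":[0,0,0],"fingers":-0.65}]'
python3 -m pendant '[{"travel":[0,0,-0.05],"rot":[0,0,0],"fingers":-0.65},{"travel":[0,0,-0.15],"rot":[0,0,0],"fingers":-0.65},{"travel":[0,0,-0.3],"rot":[0,0,0],"fingers":-0.65},{"travel":[0,0,-0.6],"rot":[0,0,0],"fingers":-0.65},{"travel":[0,0,-1],"rot":[0,0,0],"fingers":-0.65},{"travel":[0,0,-1],"rot":[0,0,0],"fingers":-0.65},{"travel":[0,0,-1],"rot":[0,0,0],"fingers":-0.65}]'
python3 - <<'E'
from h import *
n=np.array([np.cos(.125),np.sin(.125),0])
st=env.get_state(); p,d=env.read_camera("wrist"); W=cloud("wrist",d,st); z=W[...,2]; v=W@n; P=st["tcp_pos"]
for nm,c,z0,z1 in(("tall",(.5203,-.281),.11,.15),("med",(.5699,-.2747),.09,.11),("low1",(.6195,-.2685),.062,.08)):
    k=(z>z0)&(z<z1)&(abs(v-np.dot(n[:2],c)-.001)<.012)&(abs(W[...,1]+.275)<.06); print(nm,k.sum(),"n-off",(np.percentile(v[k],[1,99])-np.dot(n[:2],c)).round(4),"top z",np.percentile(z[k],[50,90]).round(4))
s,_=env.read_camera("side"); cv2.imwrite("pics/c6.png",np.hstack([cv2.resize(s[200:440,300:540],(400,400),interpolation=3),cv2.resize(p[60:380,160:480],(400,400),interpolation=3)]))
E
```

```text
clock: 24.45
tcp_pos: [0.5703, -0.2745, 0.0958]
orientation: [-0.001, 0.662, 0.749, -0.0]
wrist_force: [0.1, -0.7, 0.6]
finger_gap: 0.0149
grip_force: 0.0
clock: 25.15
tcp_pos: [0.5716, -0.2753, 0.2189]
orientation: [0.002, 0.662, 0.749, 0.0]
wrist_force: [-0.7, 1.0, -0.7]
finger_gap: 0.0147
grip_force: 0.0
tall 2929 n-off [-0.0016  0.0077] top z [0.127  0.1281]
med 1844 n-off [-0.003   0.0068] top z [0.1023 0.1033]
low1 1439 n-off [-0.002  0.007] top z [0.0673 0.0683]
```

View pics/c6.png

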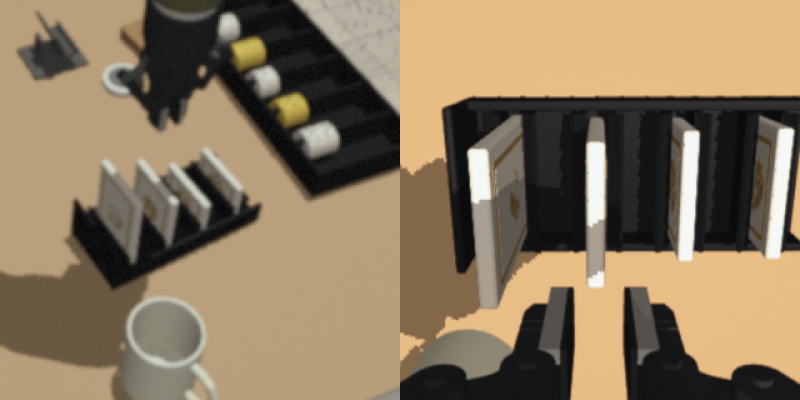

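The final views show the tall plaque in slot one (480,210) and the medium in slot two (595,190). Both are upright with tops at 0.128 and 0.103, which matches fully seated, and the gripper is clear.

```bash
python3 -c "
from workcell import env
print(env.hand_in())"
```

```text
the job is handed in; nothing more can be done
None
```

The tall plaque stands fully down in the slot by the end board and the medium one fully down beside it. The job was handed in at about 25 s with the gripper clear; no verdict came back.

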